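# Put the hole saws away by size

### The arm

A 6-joint arm with a two-finger parallel gripper is mounted at the origin on the work surface. World frame = base frame: x ahead of the robot, y to its left, z up, the work surface at z = 0. Lengths are in m, angles in rad, forces in N, time in s.
With the tool pointing down it reaches from about 0.35 to 0.775 m from the base axis. Payload 7.3 kg.
Tool frame: the origin (TCP) lies midway between the tips of the shut fingers; the grasp point (between the pads) lies 19 mm behind it (robot.tcp_to_grasp is the distance from the TCP to the grasp point, in m); z points along the fingers, y is the line along which they close (so a half turn about z gives the same grasp; the last joint's range is limited). The gripper opens to 92 mm and grips with 3 to 60 N. Pads are 19 mm wide; open, the fingers measure 130 mm over their backs; the gripper's body (75 mm by 190 mm) begins 47 mm behind the grasp point.
Start: joints at [1.192, 0.342, 1.524, -0, 1.275, -0.146], TCP at [0.121, 0.511, 0.227] pointing down, gripper open.
Joint ranges: [-2.53, 2.53], [-0.77, 2.02], [0.04, 2.7], [-1, 4.14], [0.28, 2.66], [-3.11, 3.11]. Speed limits (rad/s): [2.57, 2.57, 3.14, 3.14, 3.14, 3.14].

### API

Orientations are given as [roll, pitch, yaw] about the fixed x, y, z axes, in that order (R = Rz(yaw) Ry(pitch) Rx(roll)).
In Python, from cell import readout, cams, ticket, robot gives the robot as it stands. The module is installed in compiled form; this text tells all that it offers.
- The arm moves only by the tool jog_arm, never from a script. Its argument "plan" is a list of rows, each a list of 5 numbers: the shift along the world's x, y, z each as a share of 0.08 m, from -1 to 1, then the turn about the world's z as a share of 90 degrees, from -1 to 1, then the opening, from -1 (shut) to 1 (fully open). A call has 1 to 12 rows; each row is the pose to reach, as a shift and turn from the pose commanded when the call began; what a row does not reach only later rows make up. A row lasts 1/10 s, in which the tool goes at most 50 mm and 8.59 degrees, less where a joint would pass 70% of its speed; a pose out of reach is approached as far as the arm can. A call with a number of a shift or a turn outside -1 to 1 is refused whole. A call with a gripper value outside its range is refused whole. The fingers move at their own pace and stop on an object; "squeeze" is the grip in N (left out, the last holds). Time passes only in rows, so rows that repeat a pose let the fingers close. It gives the time, the measured TCP pose, the force, the opening and the grip force at its end, in the units of the state.
- readout.observe(): the state, without advancing time (a new reading comes with each control period).
- cams.read_camera(name): name is "scene" or "top"; returns the picture (420x560x3 uint8, blue, green, red); there is no depth.
- cams.calibration(name): a dict with "K" (3x3 intrinsics, pixels), "world_from_camera" (4x4, takes a point from camera to world coordinates). Camera axes: x right, y down, z forward; pixel columns grow to the right and rows downward; lengths in m; the calibration is good to about 2 mm. A picture is of the moment at which its call begins. calibration takes no time and is no camera call.
- ticket.hand_in(): hands the job in; it is judged then, once.
The state is a dict: "time": time; "qpos": joint angles; "qvel": joint speeds; "joint_efforts": joint torques, N m; "tool_pos": TCP position; "tool_rot": TCP orientation; "contact_force": force on the tool from outside, world axes, zero at the start; "torque": the same for the moment, N m; "opening": finger opening in m; "grip_force": force on a finger pad.
Only numpy, scipy, OpenCV 4.12 (cv2) and the standard library are available. Lean on these libraries where they do the work, as an engineer would, in place of code of your own. Each camera call takes 0.05 s, during which the arm holds its last target. There are 200 camera calls.

### The job

Put the four loose hole saws (the toothed steel cups) away, each in the yellow tray made for it: the smallest saw in the tray with the smallest round recess, the next in the next, up to the largest in the largest. Set each one down inside its recess rather than dropping it, standing flat on the recess floor with its teeth up, and leave the brass pipe coupling and the glass jar where they stand.

Things in the scene. Friction and masses are not known exactly. Their poses are not given: they have to be found in the camera images.
- saw_a: the smallest hole saw, loose: a plain steel cup 25 mm in outside diameter and 44 mm high, standing mouth up (toothed rim on top, closed back underneath); wall 3 mm, back 5 mm thick, rigid. Origin: centre of its underside; z up its axis; round, so its yaw means nothing. About 80 g. All four saws are the same height and are told apart by diameter.
- saw_b: the second smallest hole saw, loose: a plain steel cup 38 mm in outside diameter and 44 mm high, standing mouth up (toothed rim on top, closed back underneath); wall 3 mm, back 5 mm thick, rigid. Origin: centre of its underside; z up its axis; round, so its yaw means nothing. About 120 g. All four saws are the same height and are told apart by diameter.
- saw_c: the second largest hole saw, loose: a plain steel cup 51 mm in outside diameter and 44 mm high, standing mouth up (toothed rim on top, closed back underneath); wall 3 mm, back 5 mm thick, rigid. Origin: centre of its underside; z up its axis; round, so its yaw means nothing. About 170 g. All four saws are the same height and are told apart by diameter.
- saw_d: the largest hole saw, loose: a plain steel cup 64 mm in outside diameter and 44 mm high, standing mouth up (toothed rim on top, closed back underneath); wall 3 mm, back 5 mm thick, rigid. Origin: centre of its underside; z up its axis; round, so its yaw means nothing. About 230 g. All four saws are the same height and are told apart by diameter.
- tray_a: the storage tray with the smallest recess, for the 25 mm hole saw: a yellow plastic block 94 x 94 mm, 12 mm high, fixed to the bench, with a central round recess 41 mm in diameter and 9 mm deep (flat dark floor 3 mm above the bench; 8 mm to spare round the saw). Origin: centre of its underside, under the recess centre; z up. The trays differ only in recess diameter.
- tray_b: the storage tray with the second smallest recess, for the 38 mm hole saw: a yellow plastic block 94 x 94 mm, 12 mm high, fixed to the bench, with a central round recess 54 mm in diameter and 9 mm deep (flat dark floor 3 mm above the bench; 8 mm to spare round the saw). Origin: centre of its underside, under the recess centre; z up. The trays differ only in recess diameter.
- tray_c: the storage tray with the second largest recess, for the 51 mm hole saw: a yellow plastic block 94 x 94 mm, 12 mm high, fixed to the bench, with a central round recess 67 mm in diameter and 9 mm deep (flat dark floor 3 mm above the bench; 8 mm to spare round the saw). Origin: centre of its underside, under the recess centre; z up. The trays differ only in recess diameter.
- tray_d: the storage tray with the largest recess, for the 64 mm hole saw: a yellow plastic block 94 x 94 mm, 12 mm high, fixed to the bench, with a central round recess 80 mm in diameter and 9 mm deep (flat dark floor 3 mm above the bench; 8 mm to spare round the saw). Origin: centre of its underside, under the recess centre; z up. The trays differ only in recess diameter.
- coupling: bystander, not a hole saw: a loose brass pipe coupling, a plain tube open at both ends with no teeth, standing on end, 48 mm outside diameter, 36 mm bore, 34 mm high. Origin: centre of its underside.
- jar: bystander: a loose closed glass jar with a black lid, 56 mm diameter, 62 mm high, upright. Origin: centre of its underside.
There are look-alikes about, which are no part of the job. What is shaped like the saw_d but pink is not meant. What is shaped like the tray_b but pink is not meant.

How it is judged:
By the outcome, as a careful person would: the job done as asked, in the order asked, and still so for the second after the job is handed in, with the robot touching nothing.
It also fails if it takes over 104 s, if anything falls off the work surface, if the arm or the gripper's body presses on something with over 40 N, if the wrist force passes 120 N, or if a joint passes its speed limit or range.

## Working session

There is one attempt and no reset: what is moved stays moved. The work goes in short steps, Python scripts to look and compute and a tool call to move; the robot and the scene stay as the last step left them, time stands still between calls to the robot, and variables do not carry over. Pictures are saved under pics/ and viewed, at most 14 in all, crops included, and the job is handed in when it is done.

Besides the shell and the picture viewer there is one more tool, called as name([rows], argument=value, ...), one row to a line, values as JSON. jog_arm: Moves the arm, as the interface text tells. Shift numbers are shares of 0.08 m and turn numbers shares of 90 degrees, none past 1 either way. Its arguments: {"type":"object","properties":{"plan":{"type":"array"},"squeeze":{"type":"number"}},"required":["plan"]}

```bash
mkdir -p pics
python3 - <<'E'
from cell import readout,cams
import cv2
for n in("top","scene"):
    cv2.imwrite(f"pics/{n}0.png",cams.read_camera(n)); c=cams.calibration(n); print(n,c["K"].round(1).tolist(),c["world_from_camera"].round(3).tolist())
print(readout.observe())
E
```

```text
top [[419.7, 0.0, 284.7], [0.0, 419.7, 209.5], [0.0, 0.0, 1.0]] [[0.011, -0.992, 0.128, 0.429], [-1.0, -0.012, -0.004, -0.032], [0.006, -0.128, -0.992, 1.142], [0.0, 0.0, 0.0, 1.0]]
scene [[381.0, 0.0, 285.5], [0.0, 381.0, 208.1], [0.0, 0.0, 1.0]] [[0.857, 0.419, -0.3, 0.815], [0.516, -0.7, 0.494, -0.48], [-0.003, -0.578, -0.816, 0.781], [0.0, 0.0, 0.0, 1.0]]
{'time': 0.1, 'qpos': array([ 1.19196916e+00,  3.42624081e-01,  1.52494791e+00,  1.22567179e-05,
        1.27537198e+00, -1.45986900e-01]), 'qvel': array([-0.00010792, -0.0016121 , -0.00496507, -0.00235041, -0.00030315,
        0.0007167 ]), 'joint_efforts': array([ 7.71225568e-04, -4.32000017e+01, -2.44692868e+01,  7.18236063e-02,
        5.26276231e-02, -3.28504063e-05]), 'tool_pos': array([0.12097055, 0.51049621, 0.22612026]), 'tool_rot': array([-3.14025742e+00, -2.08170033e-04,  2.90874867e+00]), 'contact_force': array([-0.82375044,  0.5257562 ,  0.47647843]), 'torque': array([ 0.00422693, -0.03320235, -0.05865519]), 'grip_force': 0.0, 'opening': 0.09211299423289532}
```

View pics/top0.png

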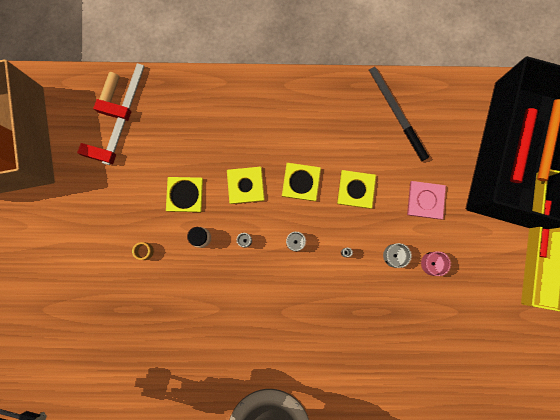

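View pics/scene0.png

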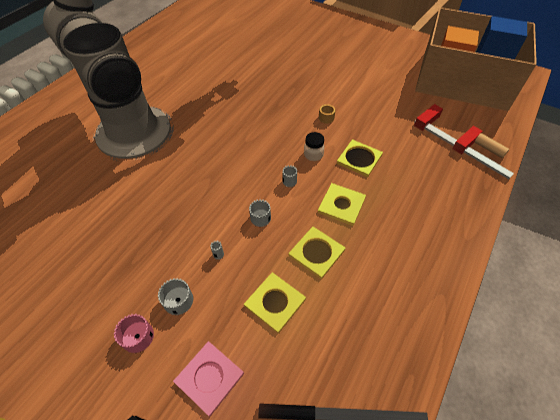

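Top view: the yellow trays at (185,194), (245,185), (302,181) and (357,189) are D, A, C and B. The steel saws at (244,240), (296,241), (347,253) and (398,255) are b, c, a and d. The coupling is at (142,250), the jar at (198,237), and the pink decoys are on the right. I'll measure these positions with both cameras.

```bash
cat > h.py <<'E'
from cell import readout,cams
import cv2,numpy as np
def ray(n,uv,z):
    c=cams.calibration(n);T=c["world_from_camera"]
    uv=np.atleast_2d(uv).astype(float)
    d=np.c_[uv,np.ones(len(uv))]@np.linalg.inv(c["K"]).T@T[:3,:3].T
    return (T[:3,3]+d*((z-T[2,3])/d[:,2])[:,None])[:,:2]
def blobs(m,lo,hi):
    cs,_=cv2.findContours(m.astype(np.uint8),cv2.RETR_EXTERNAL,cv2.CHAIN_APPROX_NONE)
    return [c[:,0] for c in cs if lo<cv2.contourArea(c)<hi]
def measure(n):
    im=cams.read_camera(n);h,s,v=[a.astype(int) for a in cv2.split(cv2.cvtColor(im,cv2.COLOR_BGR2HSV))]
    ym=(h>22)&(h<36)&(s>150)&(v>120)
    for c in blobs(ym,500,4000):
        p=ray(n,c,.012); 
        if np.ptp(p[:,0])>.14 or p[:,1].min()<-.5: continue
        (cx,cy),wh,a=cv2.minAreaRect((p*1000).astype(np.float32))
        hull=np.zeros(ym.shape,np.uint8);cv2.fillPoly(hull,[c],1)
        hole=max(blobs((hull>0)&~ym,30,3000),key=len,default=None)
        r=cv2.minEnclosingCircle((ray(n,hole,.012)*1000).astype(np.float32)) if hole is not None else 0
        print(n,"tray",round(cx),round(cy),np.round(wh),"hole",np.round(np.r_[r[0],2*r[1]],1) if r else 0)
    g=(s<70)&(v>50)
    g=cv2.morphologyEx(g.astype(np.uint8),cv2.MORPH_CLOSE,np.ones((3,3)))
    T=cams.calibration(n)["world_from_camera"]
    for c in blobs(g,40,2500):
        if n=="top" and not 215<c[:,1].mean()<290: continue
        # silhouette spans top rim (z=.044) far side and base near side: far edge on rim plane, near edge on bench
        pt=ray(n,c,.044)
        w=pt.mean(0)-T[:2,3];w/=np.linalg.norm(w);q=np.array([-w[1],w[0]])
        rim_far=(pt@w).max();lat=pt@q;base_near=(ray(n,c,0)@w).min();
        D=np.ptp(lat)
        ctr=w*(rim_far-D/2)+q*(lat.max()+lat.min())/2
        print(n,"grey px",c.mean(0).round(),"centre",(ctr*1000).round(1),"D",(D*1000).round(1),"near-base est",((base_near+D/2)*1000).round(1),"vs",((rim_far-D/2)*1000).round(1))
E
python3 - <<'E'
from h import *
measure("top");measure("scene")
E
```

```text
top tray 614 239 [94. 97.] hole [614.7 239.2  78.6]
top tray 634 -231 [96. 95.] hole [ 635.1 -231.3   53.2]
top tray 642 73 [95. 95.] hole [642.3  73.6  39.9]
top tray 653 -80 [95. 95.] hole [653.4 -79.7  66.4]
top grey px [346. 252.] centre [ 461.7 -201.3] D 22.2 near-base est 286.0 vs 285.2
top grey px [397. 255.] centre [ 454.8 -333.7] D 62.1 near-base est 374.1 vs 371.1
top grey px [243. 240.] centre [490.8  71.4] D 35.5 near-base est 314.6 vs 313.8
top grey px [295. 241.] centre [489.2 -65.1] D 48.2 near-base est 459.2 vs 459.6
scene tray 635 -230 [95. 95.] hole [ 635.1 -230.3   54.2]
scene tray 654 -78 [95. 95.] hole [654.2 -78.2  66.4]
scene tray 644 75 [94. 95.] hole [643.4  74.6  40.5]
scene tray 616 240 [97. 95.] hole [616.1 240.1  78.4]
scene grey px [369. 415.] centre [ 901.1 -307.5] D 116.5 near-base est 86.8 vs 131.5
scene grey px [175. 296.] centre [ 455.7 -333.1] D 62.4 near-base est -545.5 vs -547.5
scene grey px [217. 250.] centre [ 463.8 -200.8] D 22.3 near-base est -484.9 vs -488.2
scene grey px [260. 213.] centre [489.8 -65. ] D 48.1 near-base est -351.5 vs -353.0
scene grey px [290. 176.] centre [492.4  71.6] D 33.2 near-base est -184.2 vs -186.7
scene grey px [488. 162.] centre [911.4 319.2] D 128.5 near-base est 561.2 vs 426.7
scene grey px [441. 134.] centre [779.7 380.2] D 88.7 near-base est 440.9 vs 349.4
scene grey px [71.  2.] centre [-668.4  375.6] D 88.4 near-base est 863.7 vs 766.6
```

Both views agree to about 2 mm. I'll take the saws in order, a, b, c, d, and close along world x, so the tool yaw needs to be 90°.

jog_arm([
  [0.85,-1,0,-0.426,1],
  [0.85,-1,0,-0.426,1],
  [0.85,-1,0,-0.426,1],
  [0.85,-1,0,-0.426,1],
  [0.85,-1,0,-0.426,1],
  [0.85,-1,0,-0.426,1],
], squeeze=20)

```text
time: 0.8
tool_pos: [0.1892, 0.4307, 0.2267]
tool_rot: [-3.141, 0.0, 2.239]
contact_force: [0.2, -0.3, 1.1]
opening: 0.0918
grip_force: 0.0
```

jog_arm([
  [0.85,-1,0,-0.426,1],
  [0.85,-1,0,-0.426,1],
  [0.85,-1,0,-0.426,1],
  [0.85,-1,0,-0.426,1],
  [0.85,-1,0,-0.426,1],
  [0.85,-1,0,-0.426,1],
])

```text
time: 1.4
tool_pos: [0.2571, 0.3508, 0.2267]
tool_rot: [-3.142, 0.0, 1.572]
contact_force: [0.0, 0.6, 0.5]
opening: 0.0921
grip_force: 0.0
```

jog_arm([
  [0.85,-1,0,0,1],
  [0.85,-1,0,0,1],
  [0.85,-1,0,0,1],
  [0.85,-1,0,0,1],
])

```text
time: 1.8
tool_pos: [0.3257, 0.2702, 0.2267]
tool_rot: [-3.141, -0.0, 1.57]
contact_force: [0.4, 0.9, 1.0]
opening: 0.092
grip_force: 0.0
```

jog_arm([
  [0.85,-1,0,0,1],
  [0.85,-1,0,0,1],
  [0.85,-1,0,0,1],
  [0.85,-1,0,0,1],
])

```text
time: 2.2
tool_pos: [0.393, 0.1912, 0.2265]
tool_rot: [-3.141, -0.0, 1.571]
contact_force: [-0.0, 0.3, -0.3]
opening: 0.0918
grip_force: 0.0
```

jog_arm([
  [0.85,-1,0,0,1],
  [0.85,-1,0,0,1],
  [0.85,-1,0,0,1],
  [0.85,-1,0,0,1],
])

```text
time: 2.6
tool_pos: [0.4606, 0.1119, 0.2264]
tool_rot: [-3.14, -0.001, 1.571]
contact_force: [-0.1, 0.5, 0.5]
opening: 0.0923
grip_force: 0.0
```

jog_arm([
  [0,-1,0,0,1],
  [0,-1,0,0,1],
  [0,-1,0,0,1],
  [0,-1,0,0,1],
])

```text
time: 3.0
tool_pos: [0.4602, 0.0327, 0.2268]
tool_rot: [-3.141, -0.001, 1.572]
contact_force: [0.5, -0.7, -0.2]
opening: 0.0921
grip_force: 0.0
```

jog_arm([
  [0,-1,0,0,1],
  [0,-1,0,0,1],
  [0,-1,0,0,1],
  [0,-1,0,0,1],
])

```text
time: 3.4
tool_pos: [0.4609, -0.0474, 0.2267]
tool_rot: [-3.141, -0.001, 1.571]
contact_force: [-0.7, -0.2, 0.3]
opening: 0.0916
grip_force: 0.0
```

jog_arm([
  [0,-1,0,0,1],
  [0,-1,0,0,1],
  [0,-1,0,0,1],
  [0,-1,0,0,1],
])

```text
time: 3.8
tool_pos: [0.4611, -0.1275, 0.2266]
tool_rot: [-3.141, -0.001, 1.571]
contact_force: [-0.5, -0.0, 0.9]
opening: 0.0922
grip_force: 0.0
```

jog_arm([
  [0,-0.9,-0.8,0,1],
  [0,-0.9,-0.8,0,1],
  [0,-0.9,-0.8,0,1],
  [0,-0.9,-0.8,0,1],
  [0,-0.9,-0.8,0,1],
])

```text
time: 4.3
tool_pos: [0.4618, -0.1995, 0.1636]
tool_rot: [3.14, 0.0, 1.572]
contact_force: [0.9, 0.7, -0.6]
opening: 0.0917
grip_force: 0.0
```

jog_arm([
  [0,0,-0.5,0,1],
  [0,0,-1,0,1],
  [0,0,-1,0,1],
])

```text
time: 4.6
tool_pos: [0.4591, -0.1982, 0.08]
tool_rot: [-3.136, -0.004, 1.572]
contact_force: [0.2, 1.8, 1.4]
opening: 0.0913
grip_force: 0.0
```

jog_arm([
  [0,0,-0.4,0,1],
  [0,0,-0.81,0,1],
  [0,0,-0.81,0,1],
  [0,0,-0.81,0,0],
  [0,0,-0.81,0,-0.4],
  [0,0,-0.81,0,-0.6],
  [0,0,-0.81,0,-0.8],
  [0,0,-0.81,0,-1],
  [0,0,-0.81,0,-1],
  [0,0,-0.81,0,-1],
  [0,0,-0.81,0,-1],
  [0,0,-0.81,0,-1],
])

```text
time: 5.8
tool_pos: [0.461, -0.2011, 0.0179]
tool_rot: [-3.141, -0.0, 1.57]
contact_force: [-0.5, -0.6, 0.5]
opening: 0.0247
grip_force: 20.1
```

jog_arm([
  [0,0,0,0,-1],
  [0,0,0,0,-1],
  [0,0,0,0,-1],
  [0,0,0.2,0,-1],
  [0,0,0.5,0,-1],
  [0,0,0.8,0,-1],
  [0,0,0.8,0,-1],
])

```text
time: 6.5
tool_pos: [0.4627, -0.2021, 0.0846]
tool_rot: [3.137, 0.003, 1.571]
contact_force: [2.1, -0.0, -0.1]
opening: 0.0244
grip_force: 20.0
```

jog_arm([
  [0.28,0.43,0.5,0,-1],
  [0.57,0.86,0.5,0,-1],
  [0.57,0.86,0.5,0,-1],
  [0.57,0.86,0.5,0,-1],
])

```text
time: 6.9
tool_pos: [0.5064, -0.1314, 0.121]
tool_rot: [-3.14, -0.0, 1.573]
contact_force: [-0.0, 0.1, -0.6]
opening: 0.0249
grip_force: 20.0
```

jog_arm([
  [0.28,0.43,0,0,-1],
  [0.57,0.86,0,0,-1],
  [0.57,0.86,0,0,-1],
  [0.57,0.86,0,0,-1],
])

```text
time: 7.3
tool_pos: [0.5514, -0.064, 0.1206]
tool_rot: [-3.139, -0.0, 1.571]
contact_force: [-0.5, -0.7, -1.1]
opening: 0.0246
grip_force: 20.0
```

jog_arm([
  [0.28,0.43,0,0,-1],
  [0.57,0.86,0,0,-1],
  [0.57,0.86,0,0,-1],
  [0.57,0.86,0,0,-1],
])

```text
time: 7.7
tool_pos: [0.597, 0.0041, 0.121]
tool_rot: [-3.14, 0.0, 1.57]
contact_force: [-0.4, -0.4, -2.2]
opening: 0.0245
grip_force: 20.0
```

jog_arm([
  [0.28,0.43,0,0,-1],
  [0.57,0.86,0,0,-1],
  [0.57,0.86,0,0,-1],
  [0.57,0.86,0,0,-1],
  [0.57,0.86,0,0,-1],
])

```text
time: 8.2
tool_pos: [0.6426, 0.0719, 0.1216]
tool_rot: [-3.14, 0.001, 1.569]
contact_force: [-0.2, -0.4, -0.5]
opening: 0.0244
grip_force: 20.0
```

Run:
```python
from h import *
im=cams.read_camera("scene");cv2.imwrite("pics/s1.png",cv2.resize(im[80:330,180:480],None,fx=2,fy=2)); print(readout.observe()["tool_pos"])
```

```text
[0.64268897 0.07198582 0.12178059]
```

View pics/s1.png

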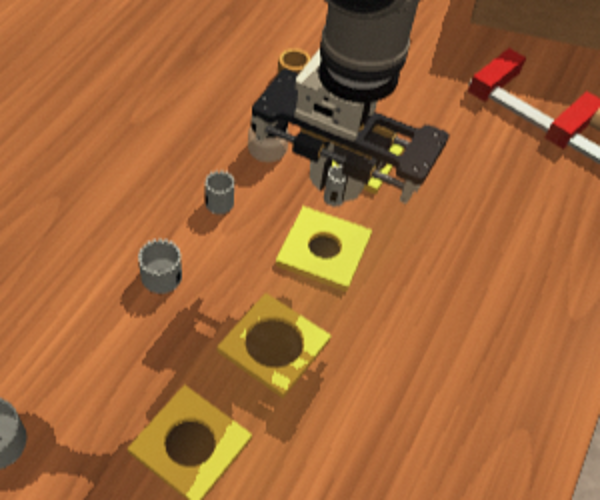

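The scene crop shows saw_a upright between the fingers at (335,185), just behind tray A's recess as expected. Next I lower it.

jog_arm([
  [0,0,-0.4,0,-1],
  [0,0,-0.8,0,-1],
  [0,0,-1,0,-1],
  [0,0,-1,0,-1],
])

```text
time: 8.65
tool_pos: [0.6411, 0.0726, 0.0393]
tool_rot: [-3.136, 0.0, 1.569]
contact_force: [-0.6, 0.1, -0.6]
opening: 0.0248
grip_force: 20.0
```

jog_arm([
  [0,0,-0.1,0,-1],
  [0,0,-0.2,0,-1],
  [0,0,-0.24,0,-1],
  [0,0,-0.26,0,-1],
  [0,0,-0.26,0,-1],
  [0,0,-0.26,0,-1],
])

```text
time: 9.25
tool_pos: [0.6437, 0.0741, 0.0215]
tool_rot: [3.141, 0.0, 1.571]
contact_force: [0.4, -0.1, -0.4]
opening: 0.0248
grip_force: 20.0
```

jog_arm([
  [0,0,-0.01,0,-1],
  [0,0,-0.01,0,-1],
  [0,0,-0.01,0,-1],
])

```text
time: 9.55
tool_pos: [0.6438, 0.0741, 0.0209]
tool_rot: [3.141, -0.0, 1.571]
contact_force: [-0.3, 0.2, 3.4]
opening: 0.0247
grip_force: 20.0
```

jog_arm([
  [0,0,0,0,-0.3],
  [0,0,0,0,0],
  [0,0,0,0,0.5],
  [0,0,0,0,1],
  [0,0,0,0,1],
  [0,0,0,0,1],
  [0,0,0.2,0,1],
  [0,0,0.6,0,1],
  [0,0,1,0,1],
  [0,0,1,0,1],
])

```text
time: 10.55
tool_pos: [0.6464, 0.0741, 0.1055]
tool_rot: [3.132, -0.0, 1.57]
contact_force: [-0.1, 0.6, -0.0]
opening: 0.0912
grip_force: 0.0
```

jog_arm([
  [-0.5,-0.02,0,0,1],
  [-0.95,-0.02,0,0,1],
  [-0.95,-0.02,0,0,1],
])

```text
time: 10.85
tool_pos: [0.5618, 0.0728, 0.099]
tool_rot: [-3.134, -0.0, 1.571]
contact_force: [-0.0, -0.2, -0.1]
opening: 0.0916
grip_force: 0.0
```

jog_arm([
  [-0.5,-0.02,0,0,1],
  [-0.95,-0.02,0,0,1],
  [-0.95,-0.02,0,0,1],
  [-0.95,-0.02,0,0,1],
  [-0.95,-0.02,0,0,1],
])

```text
time: 11.35
tool_pos: [0.4932, 0.0708, 0.1006]
tool_rot: [3.139, 0.0, 1.57]
contact_force: [0.1, 0.7, 0.5]
opening: 0.0918
grip_force: 0.0
```

Run:
```python
from h import *
im=cams.read_camera("scene");cv2.imwrite("pics/s2.png",cv2.resize(im[80:330,180:480],None,fx=2,fy=2)); print(readout.observe()["tool_pos"])
```

```text
[0.49312732 0.0707932  0.10046866]
```

View pics/s2.png

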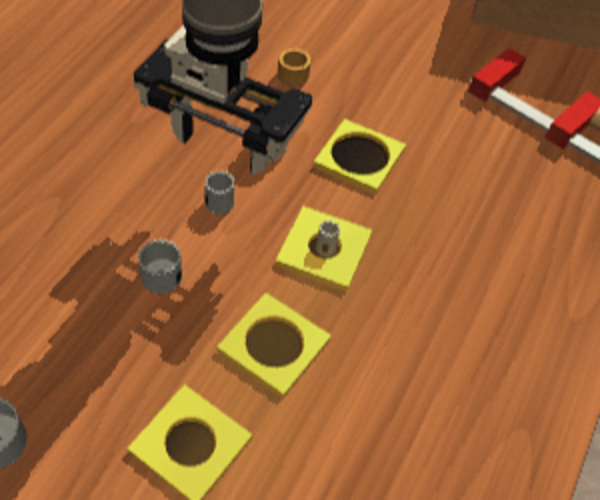

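saw_a stands upright in tray A's recess at crop (328,238), and the gripper is open above saw_b at (220,193). Next: saw_b.

jog_arm([
  [0,0,-0.5,0,1],
  [0,0,-1,0,1],
  [0,0,-1,0,1],
])

```text
time: 11.7
tool_pos: [0.4889, 0.0708, 0.0162]
tool_rot: [-3.133, -0.0, 1.57]
contact_force: [-0.5, 0.7, -0.0]
opening: 0.0912
grip_force: 0.0
```

jog_arm([
  [0,0,-0.03,0,1],
  [0,0,-0.03,0,0.5],
  [0,0,-0.03,0,0],
  [0,0,-0.03,0,-0.3],
  [0,0,-0.03,0,-0.6],
  [0,0,-0.03,0,-1],
  [0,0,-0.03,0,-1],
  [0,0,-0.03,0,-1],
  [0,0,-0.03,0,-1],
  [0,0,-0.03,0,-1],
])

```text
time: 12.7
tool_pos: [0.4914, 0.0709, 0.018]
tool_rot: [-3.142, 0.0, 1.571]
contact_force: [-0.7, -0.9, 2.5]
opening: 0.0385
grip_force: 20.0
```

jog_arm([
  [0,0,0.2,0,-1],
  [0,0,0.6,0,-1],
  [0,0,1,0,-1],
  [0,0,1,0,-1],
  [0,0,1,0,-1],
])

```text
time: 13.2
tool_pos: [0.4916, 0.0708, 0.0981]
tool_rot: [3.141, 0.0, 1.57]
contact_force: [-0.8, -0.0, -1.1]
opening: 0.0381
grip_force: 20.0
```

jog_arm([
  [0.2,-0.5,0.4,0,-1],
  [0.45,-0.944,0.4,0,-1],
  [0.45,-0.944,0.4,0,-1],
  [0.45,-0.944,0.4,0,-1],
])

```text
time: 13.6
tool_pos: [0.5266, -0.0053, 0.1281]
tool_rot: [-3.138, -0.001, 1.568]
contact_force: [0.1, 0.2, -1.5]
opening: 0.0386
grip_force: 20.0
```

jog_arm([
  [0.2,-0.5,0,0,-1],
  [0.45,-0.944,0,0,-1],
  [0.45,-0.944,0,0,-1],
  [0.45,-0.944,0,0,-1],
])

```text
time: 14.0
tool_pos: [0.5623, -0.0794, 0.1282]
tool_rot: [-3.138, -0.001, 1.57]
contact_force: [0.4, 0.3, -0.2]
opening: 0.0382
grip_force: 20.0
```

jog_arm([
  [0.2,-0.5,0,0,-1],
  [0.45,-0.944,0,0,-1],
  [0.45,-0.944,0,0,-1],
  [0.45,-0.944,0,0,-1],
])

```text
time: 14.4
tool_pos: [0.5986, -0.1543, 0.1288]
tool_rot: [-3.139, -0.002, 1.571]
contact_force: [-0.6, 0.0, -2.1]
opening: 0.0384
grip_force: 20.0
```

jog_arm([
  [0.2,-0.5,0,0,-1],
  [0.45,-0.944,0,0,-1],
  [0.45,-0.944,0,0,-1],
  [0.45,-0.944,0,0,-1],
  [0.45,-0.944,0,0,-1],
])

```text
time: 14.9
tool_pos: [0.6348, -0.2288, 0.1296]
tool_rot: [-3.14, -0.001, 1.572]
contact_force: [0.4, 0.3, -1.3]
opening: 0.0384
grip_force: 20.0
```

jog_arm([
  [0,0,-0.4,0,-1],
  [0,0,-0.8,0,-1],
  [0,0,-1,0,-1],
  [0,0,-1,0,-1],
])

```text
time: 15.3
tool_pos: [0.6334, -0.2285, 0.0472]
tool_rot: [-3.136, -0.003, 1.572]
contact_force: [-0.4, 0.6, -0.6]
opening: 0.0385
grip_force: 20.0
```

jog_arm([
  [0,0,-0.1,0,-1],
  [0,0,-0.2,0,-1],
  [0,0,-0.3,0,-1],
  [0,0,-0.34,0,-1],
  [0,0,-0.36,0,-1],
  [0,0,-0.37,0,-1],
  [0,0,-0.37,0,-1],
])

```text
time: 16.0
tool_pos: [0.6357, -0.2313, 0.021]
tool_rot: [3.141, 0.0, 1.57]
contact_force: [-1.4, 0.3, 2.4]
opening: 0.0384
grip_force: 20.0
```

jog_arm([
  [0,0,0,0,-0.1],
  [0,0,0,0,0.2],
  [0,0,0,0,0.6],
  [0,0,0,0,1],
  [0,0,0,0,1],
  [0,0,0,0,1],
  [0,0,0.2,0,1],
  [0,0,0.6,0,1],
  [0,0,1,0,1],
  [0,0,1,0,1],
])

```text
time: 17.0
tool_pos: [0.6384, -0.2326, 0.1073]
tool_rot: [3.132, 0.005, 1.571]
contact_force: [0.5, -0.7, 0.4]
opening: 0.0914
grip_force: 0.0
```

jog_arm([
  [-0.3,0.35,0,0,1],
  [-0.61,0.69,0,0,1],
  [-0.61,0.69,0,0,1],
])

```text
time: 17.3
tool_pos: [0.5831, -0.1724, 0.1003]
tool_rot: [-3.137, -0.003, 1.572]
contact_force: [0.5, -0.3, 0.4]
opening: 0.0915
grip_force: 0.0
```

jog_arm([
  [-0.3,0.35,0,0,1],
  [-0.61,0.69,0,0,1],
  [-0.61,0.69,0,0,1],
])

```text
time: 17.6
tool_pos: [0.5351, -0.1181, 0.1005]
tool_rot: [-3.138, -0.002, 1.572]
contact_force: [0.6, -1.1, -0.0]
opening: 0.0916
grip_force: 0.0
```

jog_arm([
  [-0.3,0.35,0,0,1],
  [-0.61,0.69,0,0,1],
  [-0.61,0.69,0,0,1],
  [-0.61,0.69,0,0,1],
])

```text
time: 18.0
tool_pos: [0.4902, -0.066, 0.1012]
tool_rot: [3.139, 0.001, 1.571]
contact_force: [-0.2, -0.4, -0.2]
opening: 0.092
grip_force: 0.0
```

Run:
```python
from h import *
im=cams.read_camera("scene");cv2.imwrite("pics/s3.png",cv2.resize(im[80:360,120:420],None,fx=2,fy=2)); print(readout.observe()["tool_pos"])
```

```text
[ 0.49068953 -0.06647483  0.10106078]
```

View pics/s3.png

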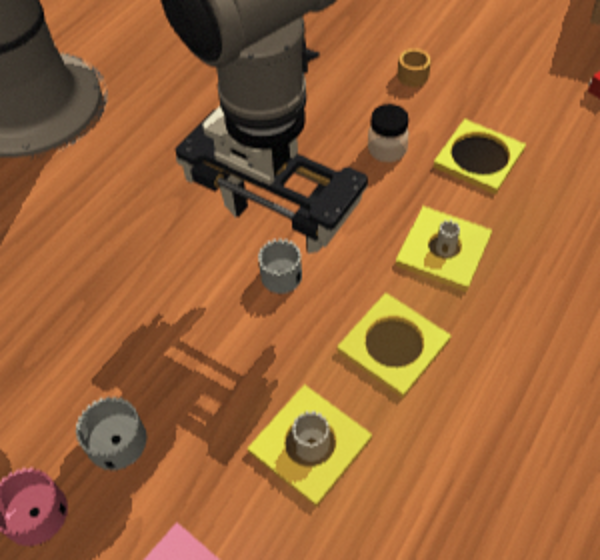

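saw_b stands upright in tray B at crop (311,438), and saw_c at (280,266) is under the gripper.

jog_arm([
  [0,0,-0.5,0,1],
  [0,0,-1,0,1],
  [0,0,-1,0,1],
])

```text
time: 18.35
tool_pos: [0.487, -0.0659, 0.0164]
tool_rot: [-3.134, -0.002, 1.569]
contact_force: [-0.8, -0.7, 0.8]
opening: 0.0916
grip_force: 0.0
```

jog_arm([
  [0,0,-0.03,0,1],
  [0,0,-0.03,0,0.5],
  [0,0,-0.03,0,0.2],
  [0,0,-0.03,0,0],
  [0,0,-0.03,0,-0.4],
  [0,0,-0.03,0,-1],
  [0,0,-0.03,0,-1],
  [0,0,-0.03,0,-1],
  [0,0,-0.03,0,-1],
  [0,0,-0.03,0,-1],
])

```text
time: 19.35
tool_pos: [0.4891, -0.0656, 0.0182]
tool_rot: [3.141, 0.0, 1.571]
contact_force: [-1.1, 0.2, 5.2]
opening: 0.0499
grip_force: 20.0
```

jog_arm([
  [0,0,0.2,0,-1],
  [0,0,0.6,0,-1],
  [0,0,1,0,-1],
  [0,0,1,0,-1],
  [0,0,1,0,-1],
])

```text
time: 19.85
tool_pos: [0.4891, -0.0656, 0.0979]
tool_rot: [3.141, 0.0, 1.57]
contact_force: [-0.5, -0.1, -1.4]
opening: 0.0498
grip_force: 20.0
```

jog_arm([
  [0.35,-0.03,0.4,0,-1],
  [0.69,-0.06,0.4,0,-1],
  [0.69,-0.06,0.4,0,-1],
  [0.69,-0.06,0.4,0,-1],
])

```text
time: 20.25
tool_pos: [0.5431, -0.0701, 0.1277]
tool_rot: [-3.137, -0.001, 1.571]
contact_force: [-1.2, -0.2, -2.2]
opening: 0.0498
grip_force: 20.0
```

jog_arm([
  [0.35,-0.03,0,0,-1],
  [0.69,-0.06,0,0,-1],
  [0.69,-0.06,0,0,-1],
  [0.69,-0.06,0,0,-1],
])

```text
time: 20.65
tool_pos: [0.5978, -0.0749, 0.1281]
tool_rot: [-3.137, -0.001, 1.571]
contact_force: [-1.5, 0.2, -1.0]
opening: 0.0495
grip_force: 20.0
```

jog_arm([
  [0.35,-0.03,0,0,-1],
  [0.69,-0.05,0,0,-1],
  [0.69,-0.05,0,0,-1],
  [0.69,-0.05,0,0,-1],
  [0.69,-0.05,0,0,-1],
])

```text
time: 21.15
tool_pos: [0.653, -0.079, 0.1294]
tool_rot: [-3.139, -0.001, 1.57]
contact_force: [-0.3, 0.4, -2.1]
opening: 0.0502
grip_force: 20.0
```

Run:
```python
from h import *
im=cams.read_camera("scene");cv2.imwrite("pics/s4.png",cv2.resize(im[130:330,220:420],None,fx=3,fy=3))
```

```text
(no output)
```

View pics/s4.png

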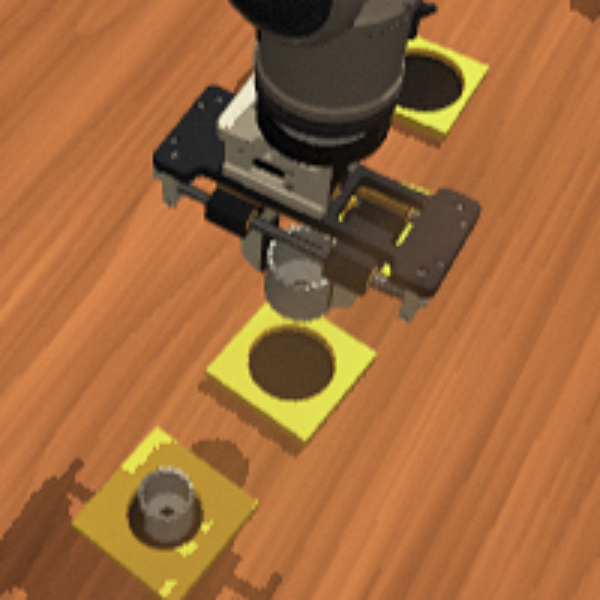

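saw_c is held level between the pads at crop (300,272), above tray C at (290,365). Lowering it now.

jog_arm([
  [0,0,-0.4,0,-1],
  [0,0,-0.8,0,-1],
  [0,0,-1,0,-1],
  [0,0,-1,0,-1],
])

```text
time: 21.6
tool_pos: [0.652, -0.0787, 0.0472]
tool_rot: [-3.136, -0.001, 1.57]
contact_force: [-1.1, 0.6, -1.8]
opening: 0.0496
grip_force: 20.0
```

jog_arm([
  [0,0,-0.1,0,-1],
  [0,0,-0.2,0,-1],
  [0,0,-0.3,0,-1],
  [0,0,-0.34,0,-1],
  [0,0,-0.36,0,-1],
  [0,0,-0.37,0,-1],
  [0,0,-0.37,0,-1],
])

```text
time: 22.3
tool_pos: [0.6548, -0.0792, 0.0212]
tool_rot: [3.141, 0.0, 1.571]
contact_force: [-2.1, 0.5, 4.7]
opening: 0.0496
grip_force: 20.0
```

jog_arm([
  [0,0,0,0,0.2],
  [0,0,0,0,0.4],
  [0,0,0,0,0.7],
  [0,0,0,0,1],
  [0,0,0,0,1],
  [0,0,0,0,1],
  [0,0,0.2,0,1],
  [0,0,0.6,0,1],
  [0,0,1,0,1],
  [0,0,1,0,1],
])

```text
time: 23.3
tool_pos: [0.6579, -0.0799, 0.1071]
tool_rot: [3.131, 0.002, 1.571]
contact_force: [0.6, -0.8, 0.8]
opening: 0.0919
grip_force: 0.0
```

jog_arm([
  [-0.3,-0.4,0,0,1],
  [-0.625,-0.795,0,0,1],
  [-0.625,-0.795,0,0,1],
  [-0.625,-0.795,0,0,1],
])

```text
time: 23.7
tool_pos: [0.6046, -0.1435, 0.101]
tool_rot: [3.141, 0.0, 1.569]
contact_force: [1.4, -0.2, -0.0]
opening: 0.0918
grip_force: 0.0
```

jog_arm([
  [-0.3,-0.4,0,0,1],
  [-0.625,-0.795,0,0,1],
  [-0.625,-0.795,0,0,1],
  [-0.625,-0.795,0,0,1],
])

```text
time: 24.1
tool_pos: [0.5553, -0.2063, 0.1006]
tool_rot: [3.141, -0.0, 1.57]
contact_force: [0.6, -0.5, -0.3]
opening: 0.0917
grip_force: 0.0
```

jog_arm([
  [-0.3,-0.4,0,0,1],
  [-0.625,-0.795,0,0,1],
  [-0.625,-0.795,0,0,1],
  [-0.625,-0.795,0,0,1],
])

```text
time: 24.5
tool_pos: [0.5056, -0.2695, 0.1005]
tool_rot: [3.141, -0.0, 1.57]
contact_force: [0.6, 0.0, 0.9]
opening: 0.092
grip_force: 0.0
```

jog_arm([
  [-0.3,-0.4,0,0,1],
  [-0.625,-0.795,0,0,1],
  [-0.625,-0.795,0,0,1],
  [-0.625,-0.795,0,0,1],
  [-0.625,-0.795,0,0,1],
])

```text
time: 25.0
tool_pos: [0.4561, -0.3322, 0.1003]
tool_rot: [3.141, -0.0, 1.572]
contact_force: [0.0, 1.2, -0.3]
opening: 0.0917
grip_force: 0.0
```

Run:
```python
from h import *
im=cams.read_camera("scene");cv2.imwrite("pics/s5.png",cv2.resize(im[130:410,90:390],None,fx=2,fy=2)); print(readout.observe()["tool_pos"])
```

```text
[ 0.45602135 -0.33214739  0.10032683]
```

View pics/s5.png

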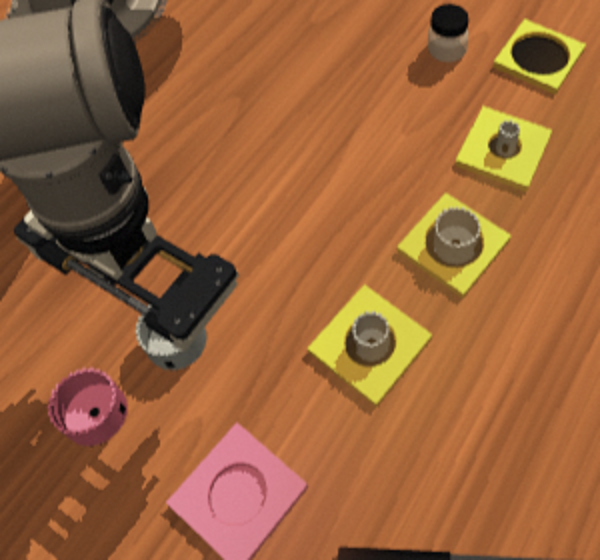

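saw_c is upright in tray C at crop (457,236). saw_d at (170,342) is under the gripper, well clear of the pink decoy.

jog_arm([
  [0,0,-0.4,0,1],
  [0,0,-0.8,0,1],
  [0,0,-1,0,1],
  [0,0,-1,0,1],
], squeeze=25)

```text
time: 25.45
tool_pos: [0.4543, -0.3312, 0.018]
tool_rot: [-3.138, -0.004, 1.572]
contact_force: [-0.0, 0.0, -0.0]
opening: 0.092
grip_force: 0.0
```

jog_arm([
  [0,0,-0.03,0,1],
  [0,0,-0.03,0,0.7],
  [0,0,-0.03,0,0.5],
  [0,0,-0.03,0,0.2],
  [0,0,-0.03,0,-0.4],
  [0,0,-0.03,0,-1],
  [0,0,-0.03,0,-1],
  [0,0,-0.03,0,-1],
  [0,0,-0.03,0,-1],
  [0,0,-0.03,0,-1],
])

```text
time: 26.45
tool_pos: [0.4549, -0.3338, 0.0185]
tool_rot: [3.141, 0.001, 1.57]
contact_force: [-0.7, 0.6, 5.4]
opening: 0.0644
grip_force: 25.0
```

jog_arm([
  [0,0,0.2,0,-1],
  [0,0,0.6,0,-1],
  [0,0,1,0,-1],
  [0,0,1,0,-1],
  [0,0,1,0,-1],
])

```text
time: 26.95
tool_pos: [0.4545, -0.3335, 0.0976]
tool_rot: [3.142, -0.0, 1.57]
contact_force: [-1.3, 0.2, -3.3]
opening: 0.0642
grip_force: 25.0
```

jog_arm([
  [0.12,0.45,0.4,0,-1],
  [0.25,0.895,0.4,0,-1],
  [0.25,0.895,0.4,0,-1],
  [0.25,0.895,0.4,0,-1],
])

```text
time: 27.35
tool_pos: [0.474, -0.2609, 0.1282]
tool_rot: [-3.139, -0.002, 1.572]
contact_force: [-0.3, -0.5, -1.9]
opening: 0.0641
grip_force: 25.0
```

jog_arm([
  [0.12,0.45,0,0,-1],
  [0.25,0.895,0,0,-1],
  [0.25,0.895,0,0,-1],
  [0.25,0.895,0,0,-1],
])

```text
time: 27.75
tool_pos: [0.4943, -0.1907, 0.1288]
tool_rot: [-3.14, -0.0, 1.571]
contact_force: [-0.9, -0.5, -1.8]
opening: 0.0644
grip_force: 25.0
```

jog_arm([
  [0.12,0.45,0,0,-1],
  [0.25,0.895,0,0,-1],
  [0.25,0.895,0,0,-1],
  [0.25,0.895,0,0,-1],
])

```text
time: 28.15
tool_pos: [0.5145, -0.1197, 0.1294]
tool_rot: [-3.141, 0.0, 1.571]
contact_force: [-0.3, -1.3, -3.4]
opening: 0.0643
grip_force: 25.0
```

jog_arm([
  [0.12,0.45,0,0,-1],
  [0.25,0.895,0,0,-1],
  [0.25,0.895,0,0,-1],
  [0.25,0.895,0,0,-1],
])

```text
time: 28.55
tool_pos: [0.5346, -0.0485, 0.1296]
tool_rot: [-3.141, 0.001, 1.571]
contact_force: [1.2, 0.5, -2.8]
opening: 0.0646
grip_force: 25.0
```

jog_arm([
  [0.12,0.45,0,0,-1],
  [0.25,0.895,0,0,-1],
  [0.25,0.895,0,0,-1],
  [0.25,0.895,0,0,-1],
])

```text
time: 28.95
tool_pos: [0.5547, 0.023, 0.1297]
tool_rot: [-3.141, 0.001, 1.57]
contact_force: [-0.1, 0.3, -2.5]
opening: 0.0645
grip_force: 25.0
```

jog_arm([
  [0.12,0.45,0,0,-1],
  [0.25,0.895,0,0,-1],
  [0.25,0.895,0,0,-1],
  [0.25,0.895,0,0,-1],
])

```text
time: 29.35
tool_pos: [0.5746, 0.0944, 0.1296]
tool_rot: [-3.141, 0.001, 1.57]
contact_force: [-0.3, 0.1, -1.9]
opening: 0.0642
grip_force: 25.0
```

jog_arm([
  [0.12,0.45,0,0,-1],
  [0.25,0.895,0,0,-1],
  [0.25,0.895,0,0,-1],
  [0.25,0.895,0,0,-1],
])

```text
time: 29.75
tool_pos: [0.5946, 0.1659, 0.1296]
tool_rot: [-3.141, 0.001, 1.57]
contact_force: [0.3, 0.0, -4.0]
opening: 0.0649
grip_force: 25.0
```

jog_arm([
  [0.12,0.45,0,0,-1],
  [0.26,0.895,0,0,-1],
  [0.26,0.895,0,0,-1],
  [0.26,0.895,0,0,-1],
  [0.26,0.895,0,0,-1],
])

```text
time: 30.25
tool_pos: [0.6153, 0.2369, 0.1297]
tool_rot: [-3.141, 0.001, 1.569]
contact_force: [-1.1, -0.8, -3.0]
opening: 0.0645
grip_force: 25.0
```

jog_arm([
  [0,0,-0.4,0,-1],
  [0,0,-0.8,0,-1],
  [0,0,-1,0,-1],
  [0,0,-1,0,-1],
])

```text
time: 30.65
tool_pos: [0.6136, 0.2368, 0.0471]
tool_rot: [-3.136, 0.002, 1.569]
contact_force: [0.1, -0.9, -1.7]
opening: 0.0648
grip_force: 25.0
```

jog_arm([
  [0,0,-0.1,0,-1],
  [0,0,-0.2,0,-1],
  [0,0,-0.3,0,-1],
  [0,0,-0.34,0,-1],
  [0,0,-0.36,0,-1],
  [0,0,-0.37,0,-1],
  [0,0,-0.37,0,-1],
])

```text
time: 31.35
tool_pos: [0.6155, 0.2392, 0.0216]
tool_rot: [3.141, 0.0, 1.571]
contact_force: [-3.6, -2.4, 4.5]
opening: 0.0645
grip_force: 25.0
```

jog_arm([
  [0,0,0,0,0.45],
  [0,0,0,0,0.6],
  [0,0,0,0,0.8],
  [0,0,0,0,1],
  [0,0,0,0,1],
  [0,0,0,0,1],
  [0,0,0.2,0,1],
  [0,0,0.6,0,1],
  [0,0,1,0,1],
  [0,0,1,0,1],
])

```text
time: 32.35
tool_pos: [0.6186, 0.2401, 0.1071]
tool_rot: [3.131, -0.003, 1.571]
contact_force: [0.3, -0.0, 0.4]
opening: 0.0916
grip_force: 0.0
```

jog_arm([
  [0,0,0.5,0,1],
  [0,0,1,0,1],
  [0,0,1,0,1],
])

```text
time: 32.65
tool_pos: [0.6183, 0.24, 0.1877]
tool_rot: [3.13, -0.003, 1.571]
contact_force: [0.6, 1.3, 0.7]
opening: 0.092
grip_force: 0.0
```

jog_arm([
  [-0.6,-0.5,0,0,1],
  [-1,-1,0,0,1],
  [-1,-1,0,0,1],
  [-1,-1,0,0,1],
])

```text
time: 33.05
tool_pos: [0.5342, 0.1578, 0.1808]
tool_rot: [-3.141, 0.0, 1.569]
contact_force: [0.6, 1.0, -0.2]
opening: 0.0916
grip_force: 0.0
```

jog_arm([
  [-0.6,-0.5,0,0,1],
  [-1,-1,0,0,1],
  [-1,-1,0,0,1],
  [-1,-1,0,0,1],
  [-1,-1,0,0,1],
  [-1,-1,0,0,1],
])

```text
time: 33.65
tool_pos: [0.4569, 0.0801, 0.1804]
tool_rot: [3.14, -0.0, 1.571]
contact_force: [0.4, -0.0, 0.4]
opening: 0.092
grip_force: 0.0
```

Run:
```python
from h import *
cv2.imwrite("pics/s6.png",cams.read_camera("scene"));cv2.imwrite("pics/t6.png",cv2.resize(cams.read_camera("top")[140:290,120:460],None,fx=2.3,fy=2.3))
```

```text
(no output)
```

View pics/s6.png

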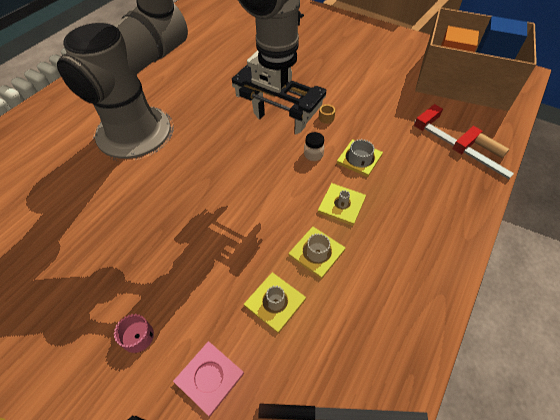

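View pics/t6.png

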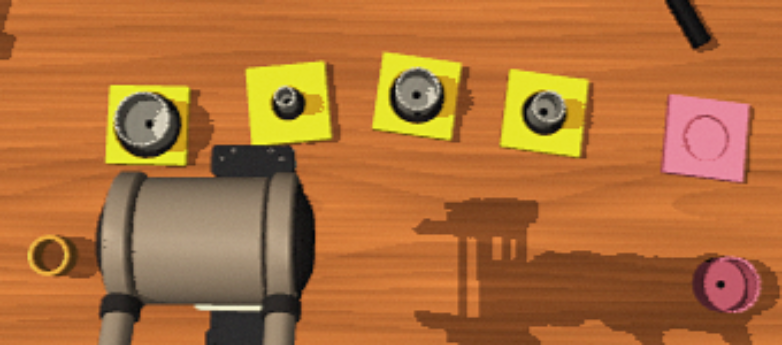

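All four saws stand upright and centred in their recesses: in the top crop, D (147,124), A (288,101), C (417,93) and B (545,110). The jar at scene (314,147) and the coupling at (327,112) haven't moved.

```bash
python3 -c "
from cell import ticket
print(ticket.hand_in())"
```

```text
the job is handed in; nothing more can be done
None
```

All four hole saws are in their matching trays, standing flat with teeth up; the coupling and jar were left where they stood, and the job was handed in at about 34 s of the 104 s allowed.

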